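Load the kiln shelf with the red-clay ware

TASK

Load the dark kiln shelf for the red-clay firing: stand each of the three red-clay pots upright on the cream disc of its own size (jar on the largest, beaker on the middle one, cup on the smallest), with its whole foot on the disc. Once the jar stands released on its disc, put the red-clay lid on it, properly seated. Set the pieces down rather than dropping them, and leave the white ware where it stands.

Things in the scene. Friction and masses are not known exactly. Their poses are not given: they have to be found in the camera images.
- red_jar: Red-clay (orange-brown) jar, the largest red pot: open pot, 66 mm across (wall upright from 18 mm above its base to the rim), foot 56 mm, 70 mm tall, wall 5 mm, about 220 g, standing on the table. Origin: centre of the underside of its foot; z up. The lid's collar goes into its mouth (56 mm inside) and the plate rests on the rim: lid origin then 63 mm above the jar's.
- red_beaker: Red-clay (orange-brown) beaker, the middle-sized red pot: open pot, 54 mm across (wall upright from 18 mm above its base to the rim), foot 46 mm, 64 mm tall, wall 5 mm, about 150 g, standing on the table. Origin: centre of the underside of its foot; z up.
- red_cup: Red-clay (orange-brown) cup, the smallest red pot: open pot, 42 mm across (wall upright from 18 mm above its base to the rim), foot 34 mm, 54 mm tall, wall 5 mm, about 90 g, standing on the table. Origin: centre of the underside of its foot; z up.
- red_lid: Red-clay (orange-brown) lid, 62 mm across, right way up on the table, 80 g. Heights over its bottom: collar 0-7 mm (38 mm across at the bottom, 44 mm above), plate 7-15 mm, upright round knob 15-38 mm (20 mm across, in the middle). Origin: centre of the collar's bottom; z up.
- white_jar: White jar, to be left alone: open pot, 66 mm across (wall upright from 18 mm above its base to the rim), foot 56 mm, 70 mm tall, wall 5 mm, about 220 g, standing on the table. Origin: centre of the underside of its foot; z up.
- white_beaker: White beaker, to be left alone: open pot, 54 mm across (wall upright from 18 mm above its base to the rim), foot 46 mm, 64 mm tall, wall 5 mm, about 150 g, standing on the table. Origin: centre of the underside of its foot; z up.
- white_lid: White lid, to be left alone, 62 mm across, right way up on the table, 80 g. Heights over its bottom: collar 0-7 mm (38 mm across at the bottom, 44 mm above), plate 7-15 mm, upright round knob 15-38 mm (20 mm across, in the middle). Origin: centre of the collar's bottom; z up.
- disc_large: The largest of three cream ceramic discs, 84 mm across, 8 mm thick, fixed flat on the dark grey kiln shelf (270 x 270 x 18 mm, on the table; the disc's top is 26 mm above the table). Place of the red jar. Disc centres are at least 120 mm apart. Origin: centre of its underside; z up.
- disc_medium: The middle-sized of three cream ceramic discs, 70 mm across, 8 mm thick, fixed flat on the dark grey kiln shelf (270 x 270 x 18 mm, on the table; the disc's top is 26 mm above the table). Place of the red beaker. Disc centres are at least 120 mm apart. Origin: centre of its underside; z up.
- disc_small: The smallest of three cream ceramic discs, 56 mm across, 8 mm thick, fixed flat on the dark grey kiln shelf (270 x 270 x 18 mm, on the table; the disc's top is 26 mm above the table). Place of the red cup. Disc centres are at least 120 mm apart. Origin: centre of its underside; z up.
Not all that is in view belongs to the job. What is shaped like the red_cup but blue is not meant.

How it is judged:
By the outcome, as a careful person would: the job done as asked, in the order asked, and still so for the second after the job is handed in, with the robot touching nothing.
It also fails if it takes over 120 s, if anything falls off the work surface, if the arm or the gripper's body presses on something with over 40 N, if the wrist force passes 120 N, or if a joint passes its speed limit or range.

ROBOT

A 6-joint arm with a two-finger parallel gripper is mounted at the origin on the work surface. World frame = base frame: x ahead of the robot, y to its left, z up, the work surface at z = 0. Lengths are in m, angles in rad, forces in N, time in s.
With the tool pointing down it reaches from about 0.25 to 0.775 m from the base axis. Payload 4 kg.
Tool frame: the origin (TCP) lies midway between the tips of the shut fingers; the grasp point (between the pads) lies grip_point_offset behind it (grip_point_offset is the distance from the TCP to the grasp point, in m); z points along the fingers, y is the line along which they close (so a half turn about z gives the same grasp; the last joint's range is limited). The gripper opens to 94 mm and grips with 3 to 60 N. Pads are 16 mm wide; open, the fingers measure 119 mm over their backs; the gripper's body (75 mm by 177 mm) begins 78 mm behind the grasp point.
Start: joints at [1.13, 0.087, 1.371, -0, 1.684, -0.103], TCP at [0.182, 0.519, 0.206] pointing down, gripper open.
Joint ranges: [-3.1, 3.1], [-0.76, 2.03], [0.27, 2.55], [-1.08, 4.22], [0.17, 2.65], [-2.57, 2.57]. Speed limits (rad/s): [2.79, 2.79, 3.14, 3.14, 3.14, 3.14].

INTERFACE

Orientations are given as [roll, pitch, yaw] about the fixed x, y, z axes, in that order (R = Rz(yaw) Ry(pitch) Rx(roll)).
In Python, from bench import * gives the robot as it stands. The module is installed in compiled form; this text tells all that it offers.
- The arm moves only by the tool apply_moves, never from a script. Its argument "commands" is a list of rows, each a list of 7 numbers: the turn, a rotation vector about the world's x, y, z in rad, then the shift along the world's x, y, z in m, then the opening in per cent of the stroke, from 0 (shut) to 100 (fully open). In form: [[ax, ay, az, x, y, z, jaw], ...]. A call has exactly 5 rows; each row is the pose to reach, as a shift and turn from the pose commanded when the call began; what a row does not reach only later rows make up. A row lasts 1/10 s, in which the tool goes at most 50 mm and 8.59 degrees, less where a joint would pass 70% of its speed; a pose out of reach is approached as far as the arm can. A call with a gripper value outside its range is refused whole. The fingers move at their own pace and stop on an object; the grip force is fixed at half the most. Time passes only in rows, so rows that repeat a pose let the fingers close, or fill a call up. It gives the time, the measured TCP pose, the force, the opening and the grip force at its end, in the units of the state.
- get_obs(): the state, without advancing time (a new reading comes with each control period).
- snapshot(name): name is "side" or "top"; returns a dict with "pixels" (384x512x3 uint8, red, green, blue), "vertical_fov" (degrees; the focal length in pixels is half the picture's height over the tangent of half this angle, whatever the lens; pixels are square), "cx", "cy" (the principal point, pixels), "rvec" (rotation vector, rad) and "tvec" (3), from world to camera coordinates, as OpenCV has them. Camera axes: x right, y down, z forward; pixel columns grow to the right and rows downward; lengths in m; the calibration is good to about 2 mm. A picture is of the moment at which its call begins. There is no depth.
- close_job(): hands the job in; it is judged then, once.
Trained networks look in the newest picture that a camera, given by its name, has taken for a name from the list of things; names that differ only in an ending like _2 or _b are one class to them, and where a whole thing is asked for, a point or a joint stands for the part that bears it (a point fixed in the world has none). Each returns a list of dicts, best first, with "score" (0 to 1); they miss things now and then, are a little off and sometimes report something else, mostly with a low value. They report only what shows in the picture. A call takes as long as a camera call. They do not tell look-alikes from the thing itself.
- masks_of(camera, query): "mask" (384x512 bool, what is visible of it) and "extent" ([left, top, right, bottom] in pixels, round what is visible of it).
- place_of(camera, query): "pixel" ([column, row] in pixels: a listed point, or the origin of a listed thing).
The state is a dict: "time": time; "joint_positions": joint angles; "qvel": joint speeds; "joint_torque": joint torques, N m; "tool_pos": TCP position; "ee_rot": TCP orientation; "wrist_force": force on the tool from outside, world axes, zero at the start; "wrist_torque": the same for the moment, N m; "width": finger opening in m; "finger_force": force on a finger pad.
Only numpy, scipy, OpenCV 4.12 (cv2) and the standard library are available. Lean on these libraries where they do the work, as an engineer would, in place of code of your own. Each camera call takes 0.05 s, during which the arm holds its last target. There are 200 camera calls.

## Working session

There is one attempt and no reset: what is moved stays moved. The work goes in short steps, Python scripts to look and compute and a tool call to move; the robot and the scene stay as the last step left them, time stands still between calls to the robot, and variables do not carry over. Pictures are saved under pics/ and viewed, at most 14 in all, crops included, and the job is handed in when it is done.

Besides the shell and the picture viewer there is one more tool, called after ">>>" by a JSON object that holds its "name" and its "arguments". apply_moves: Moves the arm, as the interface text tells. Its arguments: {"type":"object","properties":{"commands":{"type":"array"}},"required":["commands"]}

```bash
mkdir -p pics
cat > h.py <<'E'
from bench import *
import numpy as np, cv2
def cam(s):
    f=s["pixels"].shape[0]/2/np.tan(np.radians(s["vertical_fov"])/2)
    K=np.array([[f,0,s["cx"]],[0,f,s["cy"]],[0,0,1.]])
    R=cv2.Rodrigues(np.array(s["rvec"],float))[0]
    return K,R,np.array(s["tvec"],float).ravel()
def topt(s,px,z):
    K,R,t=cam(s)
    d=R.T@np.linalg.solve(K,[px[0],px[1],1.]); c=-R.T@t
    return c+d*(z-c[2])/d[2]
def proj(s,P):
    K,R,t=cam(s); p=K@(R@np.array(P,float)+t); return p[:2]/p[2]
E
python3 - <<'E'
from h import *
o=get_obs(); print({k:np.round(v,3) for k,v in o.items()})
import bench
print([k for k in dir(bench) if not k.startswith('_')])
for n in("top","side"):
    s=snapshot(n); cv2.imwrite(f"pics/{n}0.png",cv2.resize(s["pixels"][:,:,::-1],(800,600),interpolation=cv2.INTER_CUBIC))
    K,R,t=cam(s); print(n,K.round(1).tolist(),(-R.T@t).round(3))
    for q in "red_jar red_beaker red_cup red_lid white_jar white_beaker white_lid disc_large disc_medium disc_small".split():
        z=.018 if 'disc' in q else 0
        for r in place_of(n,q)[:3]:
            print(n,q,round(float(r["score"]),2),np.round(r["pixel"],1),topt(s,r["pixel"],z).round(3))
E
```

```text
{'time': np.float64(0.0), 'joint_positions': array([ 1.13 ,  0.088,  1.372, -0.   ,  1.684, -0.103]), 'qvel': array([ 0.002,  0.   , -0.001, -0.001,  0.001,  0.001]), 'joint_torque': array([-0.0000e+00, -3.4017e+01, -3.0243e+01,  7.2000e-02,  3.3000e-02,
       -0.0000e+00]), 'tool_pos': array([0.182, 0.518, 0.204]), 'ee_rot': array([-3.139, -0.   ,  2.804]), 'wrist_force': array([ 0.058, -0.234,  0.345]), 'wrist_torque': array([ 0.039,  0.046, -0.005]), 'finger_force': np.float64(0.0), 'width': np.float64(0.094)}
['IKError', 'close_job', 'get_obs', 'grip_point_offset', 'masks_of', 'place_of', 'snapshot']
top [[357.8, 0.0, 262.0], [0.0, 357.8, 191.8], [0.0, 0.0, 1.0]] [ 0.322 -0.003  0.829]
top red_jar 0.7 [384.5 163.3] [ 0.561 -0.325  0.   ]
top red_beaker 0.74 [282.5 196.8] [ 0.473 -0.077  0.   ]
top red_beaker 0.49 [174.2 206.2] [0.445 0.175 0.   ]
top red_cup 0.76 [332.7 231.2] [ 0.394 -0.195  0.   ]
top red_cup 0.64 [381.5 259.8] [ 0.331 -0.307  0.   ]
top red_cup 0.57 [329.6 270.3] [ 0.305 -0.186  0.   ]
top red_lid 0.93 [281.3 150.5] [ 0.587 -0.074  0.   ]
top white_jar 0.61 [
[... 486 characters left out ...]
66.5] [ 0.56  -0.328  0.   ]
side red_jar 0.63 [353.6 306.9] [ 0.43  -0.348  0.   ]
side red_beaker 0.67 [273.7 223.9] [ 0.468 -0.08   0.   ]
side red_cup 0.97 [283.2 265.8] [ 0.398 -0.189  0.   ]
side red_cup 0.62 [245.  285.6] [ 0.306 -0.179  0.   ]
side red_cup 0.59 [299.4 320.4] [ 0.333 -0.304  0.   ]
side red_lid 0.94 [306.6 196.3] [ 0.6   -0.056  0.   ]
side white_jar 0.7 [354.4 307.1] [ 0.431 -0.349  0.   ]
side white_beaker 0.79 [365.9 217.3] [ 0.651 -0.203  0.   ]
side white_lid 0.77 [326.7 237.3] [ 0.529 -0.19   0.   ]
side disc_large 0.65 [198.2 170.1] [0.441 0.195 0.018]
side disc_medium 0.69 [251.8 163.6] [0.571 0.127 0.018]
side disc_small 0.56 [218.5 146.6] [0.553 0.259 0.018]
```

View pics/top0.png

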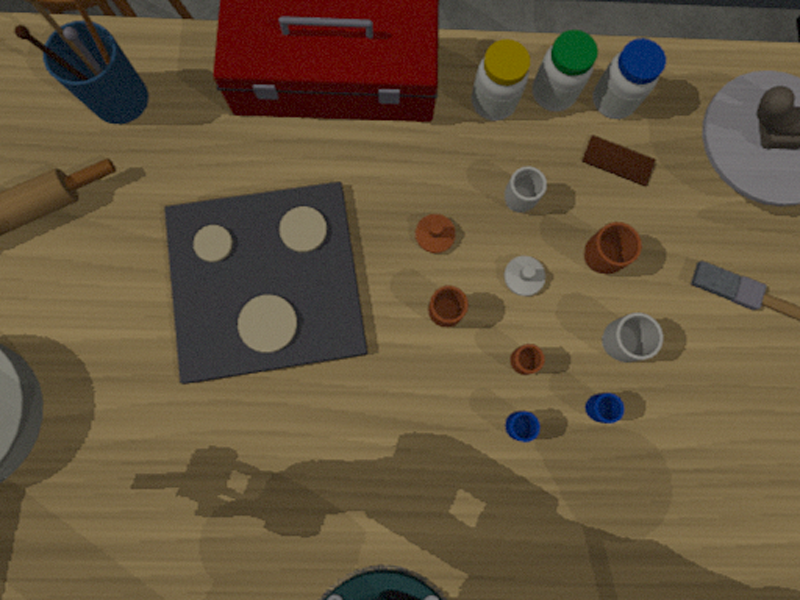

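View pics/side0.png

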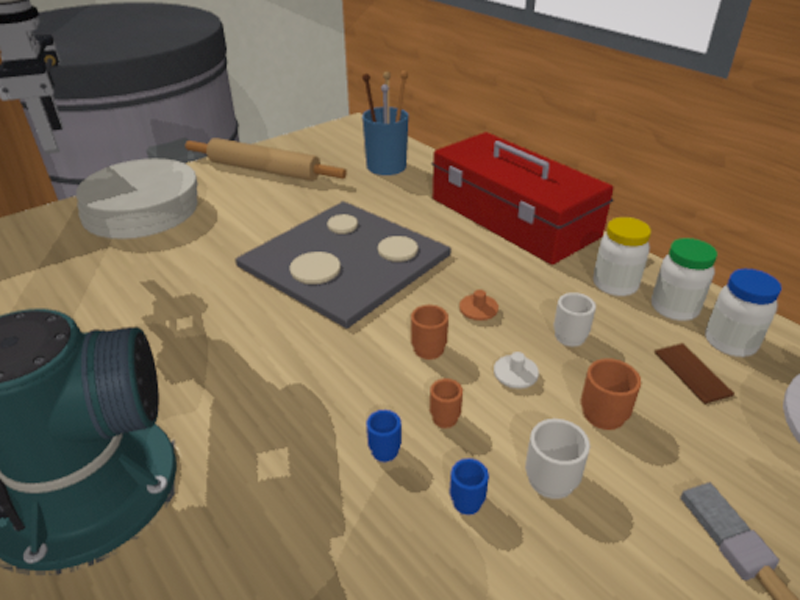

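The top view (800x600) shows the red jar at (612,248), beaker (448,305), cup (527,359) and lid (435,233). The discs are at (267,323) large, (303,228) medium and (212,243) small.

Cup candidates are (527,359), which is orange-brown, and (522,426) and (605,408), which are blue. The description fits (527,359). The white jar at (635,337), white beaker (525,190) and white lid (525,275) stay put.

Next I'll fit model silhouettes to colour masks in both views.

```bash
cat > fit.py <<'E'
from h import *
from scipy.optimize import minimize
A=np.linspace(0,2*np.pi,40)
ring=lambda r,z:np.c_[r*np.cos(A),r*np.sin(A),0*A+z]
pot=lambda D,f,h:np.r_[ring(f/2,0),ring(D/2,.018),ring(D/2,h)]
M=dict(red_jar=pot(.066,.056,.07),red_beaker=pot(.054,.046,.064),red_cup=pot(.042,.034,.054),
 red_lid=np.r_[ring(.031,.007),ring(.031,.015)],white_jar=pot(.066,.056,.07),
 disc_large=ring(.042,.026),disc_medium=ring(.035,.026),disc_small=ring(.028,.026))
knob=np.r_[ring(.01,.015),ring(.01,.038)]
SH=4
def sil(s,q,p):
    m=np.zeros(s["pixels"].shape[:2],np.uint8)
    big=cv2.resize(m,None,fx=SH,fy=SH)
    for P in [M[q]]+([knob] if 'lid' in q else []):
        K,R,t=cam(s); c=(P+np.r_[p,0])@R.T+t; c=c@K.T; uv=c[:,:2]/c[:,2:]
        cv2.fillConvexPoly(big,cv2.convexHull(np.round((uv+.5)*SH).astype(np.int32)),255)
    return cv2.resize(big,m.shape[::-1],interpolation=cv2.INTER_AREA)/255.
def colmask(s,q):
    p=s["pixels"].astype(float)+1; r,g,b=p[...,0],p[...,1],p[...,2]
    if 'red' in q: return ((r/g>1.55)&(r>40)).astype(float)
    return ((r/b<1.9)&(g>105)).astype(float) if 'disc' in q else None
def fit(ss,q,p0):
    tot=[]
    for s in ss:
        c=colmask(s,q).astype(np.uint8)
        u=proj(s,[*p0,.03]); n,l,st,ce=cv2.connectedComponentsWithStats(c)
        i=1+np.argmin([np.hypot(*(ce[k]-u))+(1e3 if st[k,4]<60 else 0) for k in range(1,n)])
        tot.append((l==i).astype(float))
    f=lambda p,idx:sum(np.abs(sil(ss[i],q,p)-tot[i]).sum()/tot[i].sum() for i in idx)
    out=[]
    for idx in [[i] for i in range(len(ss))]+([list(range(len(ss)))] if len(ss)>1 else []):
        r=minimize(f,p0,args=(idx,),method='Nelder-Mead',options=dict(initial_simplex=np.array(p0)+[[0,0],[.012,0],[0,.012]],xatol=2e-4,fatol=1e-4))
        out.append((r.x.round(4).tolist(),round(r.fun/len(idx),3)))
    return out
E
python3 - <<'E'
from fit import *
ss=[snapshot("top"),snapshot("side")]
for q,p in dict(red_jar=(.56,-.326),red_beaker=(.47,-.078),red_cup=(.396,-.192),red_lid=(.59,-.068),disc_large=(.442,.18),disc_medium=(.575,.133),disc_small=(.556,.26)).items():
    print(q,fit(ss,q,p))
a=ss[0]["pixels"][130:290,260:430,::-1]
cv2.imwrite("pics/crop.png",cv2.resize(a,(600,565),interpolation=cv2.INTER_CUBIC))
print(grip_point_offset() if callable(grip_point_offset) else grip_point_offset)
E
```

```text
red_jar [([0.5605, -0.3242], np.float64(0.086)), ([0.5648, -0.3224], np.float64(0.083)), ([0.5611, -0.324], np.float64(0.092))]
red_beaker [([0.4678, -0.0811], np.float64(0.113)), ([0.4711, -0.077], np.float64(0.152)), ([0.4686, -0.0813], np.float64(0.14))]
red_cup [([0.3945, -0.1962], np.float64(0.146)), ([0.3979, -0.1923], np.float64(0.166)), ([0.395, -0.1955], np.float64(0.164))]
red_lid [([0.5864, -0.0655], np.float64(0.094)), ([0.5906, -0.0624], np.float64(0.203)), ([0.5869, -0.0655], np.float64(0.157))]
disc_large [([0.4405, 0.1779], np.float64(0.045)), ([0.4407, 0.1785], np.float64(0.152)), ([0.44, 0.1774], np.float64(0.1))]
disc_medium [([0.5842, 0.1341], np.float64(0.057)), ([0.5839, 0.1348], np.float64(0.184)), ([0.5837, 0.1344], np.float64(0.121))]
disc_small [([0.5581, 0.2654], np.float64(0.064)), ([0.5573, 0.2665], np.float64(0.235)), ([0.5581, 0.266], np.float64(0.15))]
0.0188
```

View pics/crop.png

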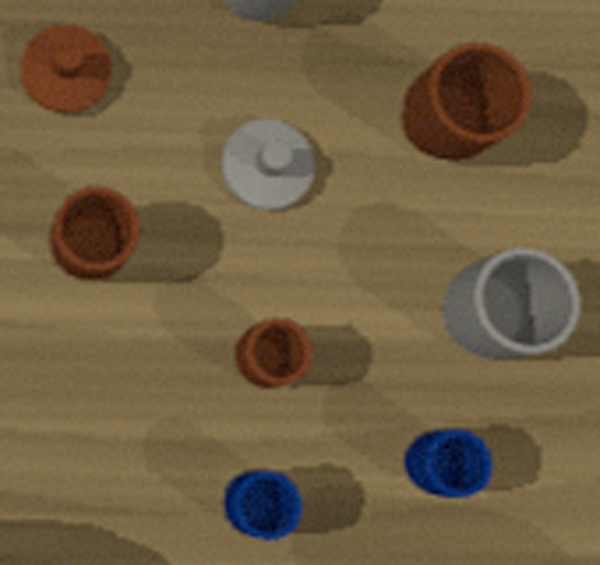

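The crop confirms the clay-coloured cup at (275,352), and both blue cups are separate at (263,503) and (449,462). The two cameras agree to within about 4 mm, and the disc spacings of 134–150 mm are plausible. The finger line (about 71° from x) clears the neighbours everywhere, so no turning is needed. I'll start with the jar.

>>> {"name": "apply_moves", "arguments": {"commands": [[0,0,0,0.014,-0.03,0,100],[0,0,0,0.033,-0.073,0,100],[0,0,0,0.053,-0.118,0,100],[0,0,0,0.073,-0.163,0,100],[0,0,0,0.093,-0.208,0,100]]}}

```text
time: 1.7
tool_pos: [0.2756, 0.3093, 0.2057]
ee_rot: [3.141, 0.001, 2.805]
wrist_force: [0.4, -1.1, 0.3]
width: 0.0944
finger_force: 0.0
```

>>> {"name": "apply_moves", "arguments": {"commands": [[0,0,0,0.02,-0.045,0,100],[0,0,0,0.04,-0.09,0,100],[0,0,0,0.06,-0.135,0,100],[0,0,0,0.08,-0.18,0,100],[0,0,0,0.1,-0.225,0,100]]}}

```text
time: 2.2
tool_pos: [0.3757, 0.084, 0.2059]
ee_rot: [3.141, 0.001, 2.804]
wrist_force: [0.4, -0.4, -0.5]
width: 0.094
finger_force: 0.0
```

>>> {"name": "apply_moves", "arguments": {"commands": [[0,0,0,0.02,-0.045,0,100],[0,0,0,0.04,-0.09,0,100],[0,0,0,0.06,-0.135,0,100],[0,0,0,0.08,-0.18,0,100],[0,0,0,0.1,-0.225,0,100]]}}

```text
time: 2.7
tool_pos: [0.4758, -0.1412, 0.2057]
ee_rot: [3.141, 0.001, 2.803]
wrist_force: [0.0, 1.0, 0.7]
width: 0.094
finger_force: 0.0
```

>>> {"name": "apply_moves", "arguments": {"commands": [[0,0,0,0.02,-0.045,0,100],[0,0,0,0.04,-0.09,0,100],[0,0,0,0.06,-0.135,0,100],[0,0,0,0.075,-0.165,0,100],[0,0,0,0.086,-0.185,0,100]]}}

```text
time: 3.2
tool_pos: [0.5616, -0.3268, 0.2044]
ee_rot: [3.142, -0.001, 2.802]
wrist_force: [0.4, -0.7, 0.5]
width: 0.0941
finger_force: 0.0
```

>>> {"name": "apply_moves", "arguments": {"commands": [[0,0,0,0.001,0,-0.04,100],[0,0,0,0.001,0,-0.085,100],[0,0,0,0.001,0,-0.125,100],[0,0,0,0.001,0,-0.155,100],[0,0,0,0.001,0,-0.177,100]]}}

```text
time: 3.7
tool_pos: [0.5609, -0.3232, 0.0251]
ee_rot: [3.14, -0.004, 2.804]
wrist_force: [-0.5, 0.8, -0.1]
width: 0.0941
finger_force: 0.0
```

>>> {"name": "apply_moves", "arguments": {"commands": [[0,0,0,0,0,0,60],[0,0,0,0,0,0,50],[0,0,0,0,0,0,40],[0,0,0,0,0,0,40],[0,0,0,0,0,0,40]]}}

```text
time: 4.2
tool_pos: [0.5635, -0.3252, 0.0311]
ee_rot: [-3.14, 0.004, 2.804]
wrist_force: [-0.3, -0.5, 3.9]
width: 0.0654
finger_force: 29.8
```

>>> {"name": "apply_moves", "arguments": {"commands": [[0,0,0,0,0,0.02,40],[0,0,0,0,0,0.055,40],[0,0,0,0,0,0.095,40],[0,0,0,0,0,0.13,40],[0,0,0,0,0,0.15,40]]}}

```text
time: 4.7
tool_pos: [0.5632, -0.3245, 0.1827]
ee_rot: [-3.141, 0.005, 2.804]
wrist_force: [0.3, 0.8, -2.4]
width: 0.0652
finger_force: 29.7
```

>>> {"name": "apply_moves", "arguments": {"commands": [[0,0,0,-0.005,0.02,0,40],[0,0,0,-0.013,0.055,0,40],[0,0,0,-0.024,0.1,0,40],[0,0,0,-0.035,0.145,0,40],[0,0,0,-0.046,0.19,0,40]]}}

```text
time: 5.2
tool_pos: [0.5153, -0.1323, 0.1781]
ee_rot: [3.141, -0.001, 2.803]
wrist_force: [0.7, 0.2, -3.0]
width: 0.065
finger_force: 29.7
```

>>> {"name": "apply_moves", "arguments": {"commands": [[0,0,0,-0.01,0.042,0,40],[0,0,0,-0.02,0.084,0,40],[0,0,0,-0.03,0.126,0,40],[0,0,0,-0.04,0.168,0,40],[0,0,0,-0.05,0.21,0,40]]}}

```text
time: 5.7
tool_pos: [0.4652, 0.0776, 0.1784]
ee_rot: [3.141, -0.0, 2.804]
wrist_force: [0.1, 0.7, -2.7]
width: 0.065
finger_force: 29.7
```

>>> {"name": "apply_moves", "arguments": {"commands": [[0,0,0,-0.009,0.038,0,40],[0,0,0,-0.017,0.07,0,40],[0,0,0,-0.022,0.09,0,40],[0,0,0,-0.0255,0.102,0,40],[0,0,0,-0.0255,0.102,0,40]]}}

```text
time: 6.2
tool_pos: [0.4401, 0.1789, 0.1784]
ee_rot: [3.142, -0.0, 2.806]
wrist_force: [0.7, -0.3, -3.3]
width: 0.0649
finger_force: 29.7
```

Run:
```python
from h import *
for n in("top","side"):
    s=snapshot(n); cv2.imwrite(f"pics/{n}1.png",s["pixels"][:,:,::-1])
o=get_obs();print(o["tool_pos"].round(4),o["wrist_force"].round(1),o["width"])
```

```text
[0.4409 0.1773 0.1784] [-0.4 -0.5 -2.6] 0.06485803726612555
```

View pics/side1.png

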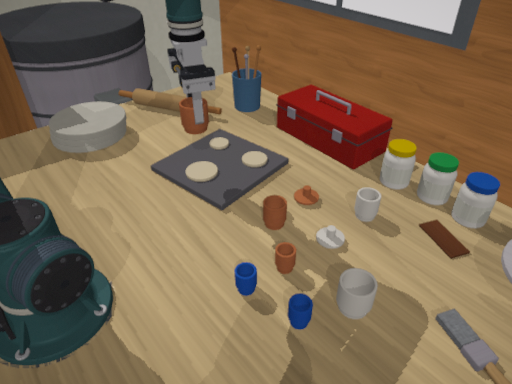

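The side picture shows the jar held upright at (195,115), above the shelf, with nothing else moved. Now I'll lower it.

>>> {"name": "apply_moves", "arguments": {"commands": [[0,0,0,0,0,-0.035,40],[0,0,0,0,0,-0.075,40],[0,0,0,0,0,-0.105,40],[0,0,0,0,0,-0.116,40],[0,0,0,0,0,-0.119,40]]}}

```text
time: 6.8
tool_pos: [0.4402, 0.1767, 0.0582]
ee_rot: [-3.14, -0.002, 2.802]
wrist_force: [-0.2, 0.3, -2.1]
width: 0.0654
finger_force: 29.7
```

>>> {"name": "apply_moves", "arguments": {"commands": [[0,0,0,0,0,-0.001,40],[0,0,0,0,0,-0.002,40],[0,0,0,0,0,-0.003,40],[0,0,0,0,0,-0.004,40],[0,0,0,0,0,-0.004,40]]}}

```text
time: 7.3
tool_pos: [0.4417, 0.1782, 0.0571]
ee_rot: [3.14, 0.002, 2.804]
wrist_force: [-0.1, 0.2, 3.2]
width: 0.0655
finger_force: 29.7
```

The force has turned upward, so the jar is touching its disc. I'll release it and retreat toward the beaker.

>>> {"name": "apply_moves", "arguments": {"commands": [[0,0,0,0,0,0,80],[0,0,0,0,0,0,90],[0,0,0,0,0,0,95],[0,0,0,0,0,0,100],[0,0,0,0,0,0,100]]}}

```text
time: 7.8
tool_pos: [0.4407, 0.1779, 0.0554]
ee_rot: [-3.142, -0.0, 2.804]
wrist_force: [-1.2, -0.1, 0.9]
width: 0.0939
finger_force: 0.0
```

>>> {"name": "apply_moves", "arguments": {"commands": [[0,0,0,0,0,0.02,100],[0,0,0,0,0,0.05,100],[0,0,0,0,0,0.09,100],[0,0,0,0,0,0.12,100],[0,0,0,0,0,0.125,100]]}}

```text
time: 8.3
tool_pos: [0.4431, 0.1786, 0.1852]
ee_rot: [3.137, 0.007, 2.804]
wrist_force: [0.5, 0.1, 0.4]
width: 0.0939
finger_force: 0.0
```

>>> {"name": "apply_moves", "arguments": {"commands": [[0,0,0,0.003,-0.03,0,100],[0,0,0,0.008,-0.075,0,100],[0,0,0,0.013,-0.12,0,100],[0,0,0,0.018,-0.165,0,100],[0,0,0,0.023,-0.21,0,100]]}}

```text
time: 8.8
tool_pos: [0.463, -0.0336, 0.1789]
ee_rot: [-3.141, -0.002, 2.804]
wrist_force: [0.7, -0.5, 0.1]
width: 0.0936
finger_force: 0.0
```

Run:
```python
from fit import *
for q in ("red_jar","red_beaker","red_cup","red_lid"):
    print(q,[fit([snapshot(n)],q,p) for n in ("top","side") for p in [dict(red_jar=(.44,.178),red_beaker=(.469,-.08),red_cup=(.396,-.194),red_lid=(.588,-.064))[q]]])
    if q=="red_jar":
        M["red_jar"]=M["red_jar"]+[0,0,.026]; print("on disc",fit([snapshot("top"),snapshot("side")],q,(.44,.178)))
o=get_obs();print(o["tool_pos"].round(4))
s=snapshot("side");cv2.imwrite("pics/side2.png",s["pixels"][:,:,::-1])
```

```text
red_jar [[([0.4435, 0.1859], np.float64(0.03))], [([0.4633, 0.2205], np.float64(0.038))]]
on disc [([0.4394, 0.1789], np.float64(0.073)), ([0.4439, 0.1866], np.float64(0.107)), ([0.4403, 0.1802], np.float64(0.105))]
red_beaker [[([0.4578, -0.0772], np.float64(1.167))], [([0.4717, -0.0782], np.float64(0.154))]]
red_cup [[([0.3939, -0.1951], np.float64(0.693))], [([0.3971, -0.1932], np.float64(0.165))]]
red_lid [[([1.0697, -0.6407], np.float64(1.0))], [([0.5912, -0.0616], np.float64(0.198))]]
[ 0.4637 -0.0308  0.1804]
```

View pics/side2.png

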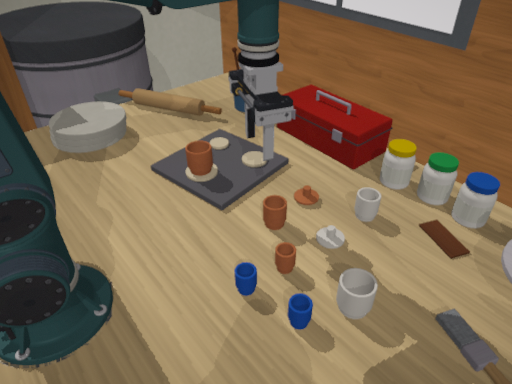

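The jar stands upright on the large disc at (200,160). Next is the beaker.

>>> {"name": "apply_moves", "arguments": {"commands": [[0,0,0,0.004,-0.03,0,100],[0,0,0,0.006,-0.046,0,100],[0,0,0,0.006,-0.048,-0.01,100],[0,0,0,0.006,-0.048,-0.04,100],[0,0,0,0.006,-0.048,-0.08,100]]}}

```text
time: 9.85
tool_pos: [0.4714, -0.0796, 0.1012]
ee_rot: [3.141, 0.005, 2.804]
wrist_force: [1.1, -0.4, -1.0]
width: 0.0936
finger_force: 0.0
```

>>> {"name": "apply_moves", "arguments": {"commands": [[0,0,0,0,0,-0.035,100],[0,0,0,0,0,-0.06,100],[0,0,0,0,0,-0.072,100],[0,0,0,0,0,-0.075,100],[0,0,0,0,0,-0.075,100]]}}

```text
time: 10.35
tool_pos: [0.4702, -0.0797, 0.0259]
ee_rot: [3.141, 0.001, 2.804]
wrist_force: [0.6, 1.1, -1.4]
width: 0.0936
finger_force: 0.0
```

>>> {"name": "apply_moves", "arguments": {"commands": [[0,0,0,0,0,0,60],[0,0,0,0,0,0,45],[0,0,0,0,0,0,30],[0,0,0,0,0,0,30],[0,0,0,0,0,0,30]]}}

```text
time: 10.85
tool_pos: [0.47, -0.0803, 0.0258]
ee_rot: [-3.141, 0.001, 2.804]
wrist_force: [-0.1, -0.9, 1.1]
width: 0.0572
finger_force: 0.8
```

>>> {"name": "apply_moves", "arguments": {"commands": [[0,0,0,0,0,0,30],[0,0,0,0,0,0,30],[0,0,0,0,0,0,30],[0,0,0,0,0,0.01,30],[0,0,0,0,0,0.03,30]]}}

```text
time: 11.35
tool_pos: [0.4677, -0.079, 0.0538]
ee_rot: [3.141, -0.006, 2.804]
wrist_force: [0.0, 1.2, -1.5]
width: 0.0534
finger_force: 31.0
```

>>> {"name": "apply_moves", "arguments": {"commands": [[0,0,0,0,0,0.03,30],[0,0,0,0,0,0.07,30],[0,0,0,0,0,0.1,30],[0,0,0,0.005,0.01,0.12,30],[0,0,0,0.0145,0.029,0.125,30]]}}

```text
time: 11.85
tool_pos: [0.4855, -0.0514, 0.1842]
ee_rot: [3.14, 0.005, 2.802]
wrist_force: [-0.7, -0.0, -0.8]
width: 0.0535
finger_force: 31.0
```

>>> {"name": "apply_moves", "arguments": {"commands": [[0,0,0,0.02,0.035,0,30],[0,0,0,0.04,0.072,0,30],[0,0,0,0.06,0.11,0,30],[0,0,0,0.08,0.147,0,30],[0,0,0,0.1,0.185,0,30]]}}

```text
time: 12.35
tool_pos: [0.5843, 0.1359, 0.1803]
ee_rot: [3.141, -0.001, 2.804]
wrist_force: [0.0, -0.8, -2.1]
width: 0.0533
finger_force: 31.0
```

>>> {"name": "apply_moves", "arguments": {"commands": [[0,0,0,0,0,0,30],[0,0,0,0,0,-0.02,30],[0,0,0,0,0,-0.05,30],[0,0,0,0,0,-0.085,30],[0,0,0,0,0,-0.11,30]]}}

```text
time: 12.85
tool_pos: [0.5824, 0.1335, 0.0679]
ee_rot: [-3.14, -0.004, 2.804]
wrist_force: [0.6, -0.1, -2.3]
width: 0.0533
finger_force: 31.0
```

>>> {"name": "apply_moves", "arguments": {"commands": [[0,0,0,0,0,-0.008,30],[0,0,0,0,0,-0.013,30],[0,0,0,0,0,-0.016,30],[0,0,0,0,0,-0.017,30],[0,0,0,0,0,-0.018,30]]}}

```text
time: 13.35
tool_pos: [0.5853, 0.134, 0.0541]
ee_rot: [3.14, 0.002, 2.804]
wrist_force: [0.5, 0.5, -2.7]
width: 0.0535
finger_force: 31.0
```

>>> {"name": "apply_moves", "arguments": {"commands": [[0,0,0,0,0,-0.0005,30],[0,0,0,0,0,-0.001,30],[0,0,0,0,0,-0.001,30],[0,0,0,0,0,-0.001,30],[0,0,0,0,0,-0.001,30]]}}

```text
time: 13.85
tool_pos: [0.5845, 0.134, 0.0519]
ee_rot: [3.141, 0.001, 2.804]
wrist_force: [-0.8, -0.1, -0.5]
width: 0.0534
finger_force: 31.0
```

>>> {"name": "apply_moves", "arguments": {"commands": [[0,0,0,0,0,-0.0005,30],[0,0,0,0,0,-0.001,30],[0,0,0,0,0,-0.001,30],[0,0,0,0,0,-0.001,30],[0,0,0,0,0,-0.001,30]]}}

```text
time: 14.35
tool_pos: [0.5846, 0.134, 0.0519]
ee_rot: [3.141, 0.001, 2.804]
wrist_force: [-2.3, -0.4, 6.1]
width: 0.0533
finger_force: 30.9
```

>>> {"name": "apply_moves", "arguments": {"commands": [[0,0,0,0,0,0,70],[0,0,0,0,0,0,80],[0,0,0,0,0,0,90],[0,0,0,0,0,0,100],[0,0,0,0,0,0,100]]}}

```text
time: 14.85
tool_pos: [0.5842, 0.1339, 0.0502]
ee_rot: [-3.141, -0.0, 2.804]
wrist_force: [0.2, -0.6, 0.0]
width: 0.0901
finger_force: 0.0
```

>>> {"name": "apply_moves", "arguments": {"commands": [[0,0,0,0,0,0.02,100],[0,0,0,0,0,0.05,100],[0,0,0,0,0,0.09,100],[0,0,0,0,0,0.12,100],[0,0,0,0,0,0.13,100]]}}

```text
time: 15.35
tool_pos: [0.5862, 0.1342, 0.1851]
ee_rot: [3.138, 0.007, 2.804]
wrist_force: [0.4, 0.3, 0.5]
width: 0.0938
finger_force: 0.0
```

>>> {"name": "apply_moves", "arguments": {"commands": [[0,0,0,-0.015,-0.027,0,100],[0,0,0,-0.035,-0.061,0,100],[0,0,0,-0.058,-0.1,0,100],[0,0,0,-0.08,-0.14,0,100],[0,0,0,-0.103,-0.18,0,100]]}}

```text
time: 15.85
tool_pos: [0.4796, -0.0472, 0.1788]
ee_rot: [-3.141, -0.002, 2.805]
wrist_force: [0.5, -1.2, 0.0]
width: 0.094
finger_force: 0.0
```

>>> {"name": "apply_moves", "arguments": {"commands": [[0,0,0,-0.021,-0.037,0,100],[0,0,0,-0.042,-0.073,0,100],[0,0,0,-0.06,-0.105,0,100],[0,0,0,-0.077,-0.135,0,100],[0,0,0,-0.085,-0.148,0,100]]}}

```text
time: 16.35
tool_pos: [0.3943, -0.1958, 0.179]
ee_rot: [-3.141, -0.002, 2.801]
wrist_force: [-0.2, 1.4, 0.3]
width: 0.0941
finger_force: 0.0
```

>>> {"name": "apply_moves", "arguments": {"commands": [[0,0,0,0,0,-0.03,100],[0,0,0,0,0,-0.07,100],[0,0,0,0,0,-0.115,100],[0,0,0,0,0,-0.145,100],[0,0,0,0,0,-0.158,100]]}}

```text
time: 16.85
tool_pos: [0.3931, -0.192, 0.0178]
ee_rot: [3.139, -0.008, 2.804]
wrist_force: [-0.8, -0.1, -0.2]
width: 0.0941
finger_force: 0.0
```

>>> {"name": "apply_moves", "arguments": {"commands": [[0,0,0,0,0,0,60],[0,0,0,0,0,0,45],[0,0,0,0,0,0,30],[0,0,0,0,0,0,20],[0,0,0,0,0,0,20]]}}

```text
time: 17.35
tool_pos: [0.3971, -0.1946, 0.0238]
ee_rot: [-3.141, 0.003, 2.804]
wrist_force: [0.2, 0.3, -0.3]
width: 0.0572
finger_force: 0.0
```

>>> {"name": "apply_moves", "arguments": {"commands": [[0,0,0,0,0,0,20],[0,0,0,0,0,0,20],[0,0,0,0,0,0,20],[0,0,0,0,0,0,20],[0,0,0,0,0,0,20]]}}

```text
time: 17.85
tool_pos: [0.3965, -0.1945, 0.0229]
ee_rot: [-3.141, 0.001, 2.804]
wrist_force: [-0.6, -1.0, 3.0]
width: 0.0409
finger_force: 30.0
```

>>> {"name": "apply_moves", "arguments": {"commands": [[0,0,0,0,0,0.02,20],[0,0,0,0,0,0.055,20],[0,0,0,0,0,0.1,20],[0,0,0,0,0,0.14,20],[0,0,0,0,0,0.158,20]]}}

```text
time: 18.35
tool_pos: [0.3976, -0.1946, 0.1844]
ee_rot: [-3.141, 0.006, 2.804]
wrist_force: [0.6, 0.3, -0.9]
width: 0.0406
finger_force: 30.0
```

>>> {"name": "apply_moves", "arguments": {"commands": [[0,0,0,0.006,0.016,0,20],[0,0,0,0.017,0.048,0,20],[0,0,0,0.032,0.09,0,20],[0,0,0,0.047,0.133,0,20],[0,0,0,0.062,0.176,0,20]]}}

```text
time: 18.85
tool_pos: [0.4581, -0.0162, 0.1798]
ee_rot: [3.141, -0.001, 2.803]
wrist_force: [0.8, -0.3, -1.2]
width: 0.0411
finger_force: 30.0
```

>>> {"name": "apply_moves", "arguments": {"commands": [[0,0,0,0.015,0.043,0,20],[0,0,0,0.03,0.086,0,20],[0,0,0,0.045,0.129,0,20],[0,0,0,0.06,0.172,0,20],[0,0,0,0.074,0.21,0,20]]}}

```text
time: 19.35
tool_pos: [0.532, 0.1944, 0.1794]
ee_rot: [-3.141, -0.002, 2.805]
wrist_force: [0.4, -1.0, -0.8]
width: 0.0407
finger_force: 30.0
```

>>> {"name": "apply_moves", "arguments": {"commands": [[0,0,0,0.011,0.031,0,20],[0,0,0,0.019,0.055,0,20],[0,0,0,0.024,0.069,0,20],[0,0,0,0.026,0.074,0,20],[0,0,0,0.026,0.074,0,20]]}}

```text
time: 19.85
tool_pos: [0.5581, 0.2658, 0.1798]
ee_rot: [-3.141, -0.001, 2.804]
wrist_force: [0.0, -0.8, -0.5]
width: 0.0408
finger_force: 30.0
```

>>> {"name": "apply_moves", "arguments": {"commands": [[0,0,0,0,0,-0.03,20],[0,0,0,0,0,-0.07,20],[0,0,0,0,0,-0.105,20],[0,0,0,0,0,-0.12,20],[0,0,0,0,0,-0.126,20]]}}

```text
time: 20.35
tool_pos: [0.5571, 0.2644, 0.0527]
ee_rot: [-3.139, -0.003, 2.802]
wrist_force: [0.8, -0.1, -1.6]
width: 0.0409
finger_force: 30.0
```

>>> {"name": "apply_moves", "arguments": {"commands": [[0,0,0,0,0,-0.002,20],[0,0,0,0,0,-0.003,20],[0,0,0,0,0,-0.004,20],[0,0,0,0,0,-0.0045,20],[0,0,0,0,0,-0.005,20]]}}

```text
time: 20.85
tool_pos: [0.5588, 0.2662, 0.0504]
ee_rot: [3.14, 0.001, 2.804]
wrist_force: [-0.3, 0.4, 0.1]
width: 0.0405
finger_force: 30.0
```

>>> {"name": "apply_moves", "arguments": {"commands": [[0,0,0,0,0,-0.0005,20],[0,0,0,0,0,-0.001,20],[0,0,0,0,0,-0.0015,20],[0,0,0,0,0,-0.0015,20],[0,0,0,0,0,-0.0015,20]]}}

```text
time: 21.35
tool_pos: [0.5584, 0.2661, 0.049]
ee_rot: [3.141, 0.001, 2.804]
wrist_force: [-1.4, 0.2, 4.9]
width: 0.0408
finger_force: 30.0
```

>>> {"name": "apply_moves", "arguments": {"commands": [[0,0,0,0,0,0,60],[0,0,0,0,0,0,70],[0,0,0,0,0,0,80],[0,0,0,0,0,0,80],[0,0,0,0,0,0,80]]}}

```text
time: 21.85
tool_pos: [0.5582, 0.2659, 0.0476]
ee_rot: [-3.141, -0.0, 2.804]
wrist_force: [0.8, -0.4, 0.8]
width: 0.0745
finger_force: 0.0
```

>>> {"name": "apply_moves", "arguments": {"commands": [[0,0,0,0,0,0.02,80],[0,0,0,0,0,0.05,80],[0,0,0,0,0,0.09,80],[0,0,0,0,0,0.12,80],[0,0,0,0,0,0.1325,80]]}}

```text
time: 22.35
tool_pos: [0.5599, 0.2665, 0.1848]
ee_rot: [3.137, 0.005, 2.804]
wrist_force: [0.3, 0.4, -0.6]
width: 0.0749
finger_force: 0.0
```

>>> {"name": "apply_moves", "arguments": {"commands": [[0,0,0,-0.015,-0.03,0,80],[0,0,0,-0.035,-0.07,0,80],[0,0,0,-0.055,-0.11,0,80],[0,0,0,-0.075,-0.15,0,80],[0,0,0,-0.095,-0.19,0,80]]}}

```text
time: 22.85
tool_pos: [0.4617, 0.0746, 0.1791]
ee_rot: [-3.141, -0.002, 2.804]
wrist_force: [0.1, -0.4, 0.5]
width: 0.0753
finger_force: 0.0
```

>>> {"name": "apply_moves", "arguments": {"commands": [[0,0,0,-0.015,-0.04,0,80],[0,0,0,-0.03,-0.08,0,80],[0,0,0,-0.045,-0.12,0,80],[0,0,0,-0.06,-0.16,0,80],[0,0,0,-0.073,-0.196,0,80]]}}

```text
time: 23.35
tool_pos: [0.3888, -0.1214, 0.1794]
ee_rot: [3.142, -0.001, 2.803]
wrist_force: [1.0, -0.6, 0.3]
width: 0.0753
finger_force: 0.0
```

Run:
```python
from fit import *
o=get_obs();print(o["tool_pos"].round(4))
ss=[snapshot("top"),snapshot("side")]
for q in M:
    if q in("red_jar","red_beaker","red_cup"): M[q]=M[q]+[0,0,.026]
for q,p in dict(red_jar=(.44,.178),red_beaker=(.584,.134),red_cup=(.558,.266),red_lid=(.588,-.064)).items(): print(q,fit(ss,q,p))
cv2.imwrite("pics/both3.png",np.vstack([s["pixels"][60:300,100:,::-1] for s in ss]))
```

```text
[ 0.3888 -0.1214  0.1794]
red_jar [([0.4399, 0.1795], np.float64(0.069)), ([0.4439, 0.1866], np.float64(0.105)), ([0.44, 0.18], np.float64(0.101))]
red_beaker [([0.5824, 0.1346], np.float64(0.108)), ([3.8065, 0.6967], np.float64(1.0)), ([0.5838, 0.1356], np.float64(1.63))]
red_cup [([0.5573, 0.2674], np.float64(0.128)), ([0.563, 0.2762], np.float64(0.208)), ([0.5573, 0.2672], np.float64(0.185))]
red_lid [([0.5869, -0.0656], np.float64(0.099)), ([0.5909, -0.0615], np.float64(0.199)), ([0.5874, -0.065], np.float64(0.157))]
```

View pics/both3.png

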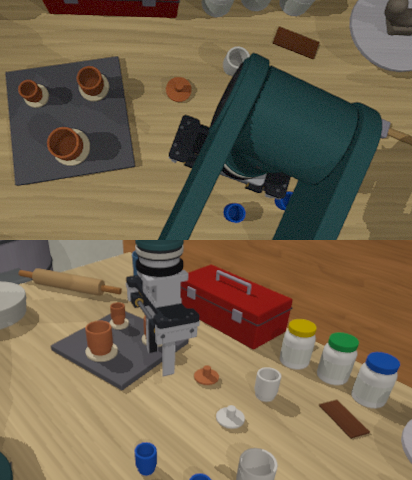

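All three pots stand upright on their own discs: in the top half of the picture, jar (66,143), beaker (90,82) and cup (32,93). The lid is at (178,90). Now I'll fetch the lid by its knob.

>>> {"name": "apply_moves", "arguments": {"commands": [[0,0,0,0.03,0.008,0,80],[0,0,0,0.075,0.021,0,80],[0,0,0,0.12,0.034,0,80],[0,0,0,0.165,0.046,0,80],[0,0,0,0.1975,0.055,0,80]]}}

```text
time: 23.95
tool_pos: [0.5898, -0.0626, 0.1786]
ee_rot: [3.141, -0.002, 2.806]
wrist_force: [0.3, -0.6, 0.7]
width: 0.0751
finger_force: 0.0
```

>>> {"name": "apply_moves", "arguments": {"commands": [[0,0,0,0,0,-0.03,80],[0,0,0,0,0,-0.07,80],[0,0,0,0,0,-0.11,80],[0,0,0,0,0,-0.135,80],[0,0,0,0,0,-0.145,80]]}}

```text
time: 24.45
tool_pos: [0.5848, -0.0631, 0.0304]
ee_rot: [-3.141, -0.009, 2.805]
wrist_force: [-0.5, 0.4, 0.3]
width: 0.075
finger_force: 0.0
```

>>> {"name": "apply_moves", "arguments": {"commands": [[0,0,0,0,0,-0.006,80],[0,0,0,0,0,-0.011,80],[0,0,0,0,0,-0.015,80],[0,0,0,0,0,-0.0175,80],[0,0,0,0,0,-0.0175,80]]}}

```text
time: 24.95
tool_pos: [0.5882, -0.0652, 0.0186]
ee_rot: [3.141, 0.001, 2.804]
wrist_force: [-0.9, 0.3, 0.1]
width: 0.0751
finger_force: 0.0
```

>>> {"name": "apply_moves", "arguments": {"commands": [[0,0,0,0,0,0,60],[0,0,0,0,0,0,45],[0,0,0,0,0,0,30],[0,0,0,0,0,0,20],[0,0,0,0,0,0,5]]}}

```text
time: 25.45
tool_pos: [0.5878, -0.0651, 0.0181]
ee_rot: [3.141, 0.0, 2.804]
wrist_force: [-0.5, 0.1, -0.3]
width: 0.0386
finger_force: 0.0
```

>>> {"name": "apply_moves", "arguments": {"commands": [[0,0,0,0,0,0,5],[0,0,0,0,0,0,5],[0,0,0,0,0,0,5],[0,0,0,0,0,0,5],[0,0,0,0,0,0,5]]}}

```text
time: 25.95
tool_pos: [0.5878, -0.0651, 0.018]
ee_rot: [3.142, 0.0, 2.804]
wrist_force: [-0.9, -0.0, 0.0]
width: 0.0194
finger_force: 30.0
```

>>> {"name": "apply_moves", "arguments": {"commands": [[0,0,0,0,0,0.015,5],[0,0,0,0,0,0.05,5],[0,0,0,0,0,0.09,5],[0,0,0,0,0,0.125,5],[0,0,0,0,0,0.14,5]]}}

```text
time: 26.45
tool_pos: [0.5898, -0.0654, 0.1638]
ee_rot: [3.14, 0.008, 2.804]
wrist_force: [-0.1, 0.7, -0.4]
width: 0.0195
finger_force: 30.0
```

>>> {"name": "apply_moves", "arguments": {"commands": [[0,0,0,-0.01,0.017,0,5],[0,0,0,-0.028,0.046,0,5],[0,0,0,-0.05,0.083,0,5],[0,0,0,-0.072,0.12,0,5],[0,0,0,-0.094,0.156,0,5]]}}

```text
time: 26.95
tool_pos: [0.4904, 0.0929, 0.1552]
ee_rot: [-3.14, -0.005, 2.804]
wrist_force: [-0.2, 0.6, -0.5]
width: 0.0194
finger_force: 30.0
```

>>> {"name": "apply_moves", "arguments": {"commands": [[0,0,0,-0.02,0.033,0,5],[0,0,0,-0.037,0.062,0,5],[0,0,0,-0.048,0.08,0,5],[0,0,0,-0.053,0.0875,0,5],[0,0,0,-0.053,0.0875,0,5]]}}

```text
time: 27.45
tool_pos: [0.4389, 0.1792, 0.1564]
ee_rot: [-3.14, -0.003, 2.806]
wrist_force: [0.8, -0.3, -0.8]
width: 0.0191
finger_force: 30.0
```

Run:
```python
from fit import *
o=get_obs();print(o["tool_pos"].round(4),o["width"],o["wrist_force"].round(1))
s=snapshot("side");cv2.imwrite("pics/side4.png",cv2.resize(s["pixels"][60:220,130:330,::-1],None,fx=3,fy=3,interpolation=cv2.INTER_CUBIC))
```

```text
[0.4389 0.1792 0.1564] 0.019134479903997876 [ 0.8 -0.3 -0.8]
```

View pics/side4.png

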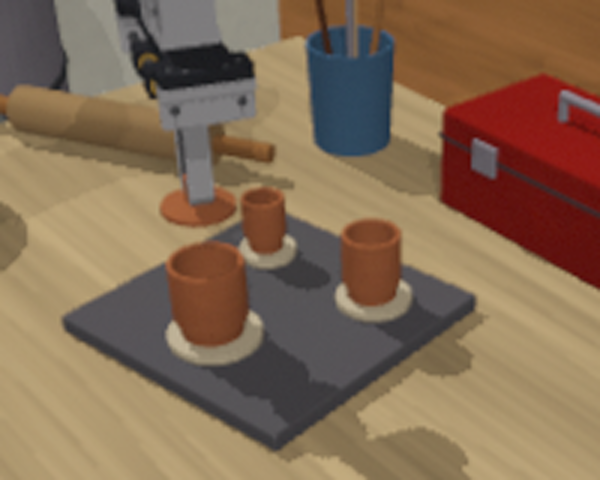

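Run:
```python
from fit import *
s=snapshot("side"); c=colmask(s,"red").astype(np.uint8)
n,l,st,ce=cv2.connectedComponentsWithStats(c)
for k in range(1,n):
    if st[k,4]>80: print(st[k],ce[k].round(1))
for p in [(.4405,.1785),(.4385,.1785),(.4405,.1805)]:
  for nm,z in (("jar rim",.096),("jar foot",.026),("lid plate",.140+.011),("lid knob",.14+.03)): print(p,nm,proj(s,[*p,z]).round(1))
  e=proj(s,[*p,.09]); 
print(place_of("side","disc_large")[:1])
# jar rows by width
b=[k for k in range(1,n) if st[k,4]>300]
for k in b:
    m=l==k; rows=np.where(m.any(1))[0]
    print(k,[(int(r),float(np.where(m[r])[0].min()+np.where(m[r])[0].max())/2,int(m[r].sum())) for r in rows[::4]])
```

```text
[ 277   84  116   85 5790] [334.3 125.2]
[184 123  25  12 192] [196.1 129.3]
[211 123  14  21 255] [217.6 132.8]
[244 134  19  28 472] [253.2 146.7]
[186 141  27  34 750] [199.1 157.1]
[420 221  49  37 755] [444.  238.8]
(0.4405, 0.1785) jar rim [198.4 147.5]
(0.4405, 0.1785) jar foot [200.9 170.4]
(0.4405, 0.1785) lid plate [196.3 128.1]
(0.4405, 0.1785) lid knob [195.5 121.1]
(0.4385, 0.1785) jar rim [197.7 147.8]
(0.4385, 0.1785) jar foot [200.3 170.7]
(0.4385, 0.1785) lid plate [195.6 128.4]
(0.4385, 0.1785) lid knob [194.8 121.4]
(0.4405, 0.1805) jar rim [198.  147.2]
(0.4405, 0.1805) jar foot [200.5 170. ]
(0.4405, 0.1805) lid plate [195.8 127.8]
(0.4405, 0.1805) lid knob [195.  120.8]
[{'pixel': [199.9, 169.6], 'score': 0.82}]
14 [(84, 310.5, 4), (88, 309.5, 26), (92, 308.5, 39), (96, 309.5, 52), (100, 314.0, 63), (104, 318.0, 75), (108, 323.5, 81), (112, 327.5, 90), (116, 332.5, 104), (120, 334.5, 116), (124, 334.5, 116), (128, 334.5, 112), (132, 338.0, 94), (136, 341.5, 86), (140, 344.5, 79), (144, 347.5, 77), (148, 350.0, 71), (152, 353.0, 61), (156, 353.0, 47), (160, 353.0, 33), (164, 353.0, 19), (168, 353.0, 5)]
34 [(134, 253.5, 12), (138, 253.0, 19), (142, 253.0, 19), (146, 253.0, 19), (150, 253.0, 19), (154, 253.5, 16), (158, 254.0, 15)]
35 [(141, 201.0, 9), (145, 198.0, 23), (149, 198.0, 25), (153, 198.5, 26), (157, 199.0, 25), (161, 199.5, 24), (165, 199.5, 24), (169, 200.5, 20), (173, 199.5, 14)]
36 [(221, 435.0, 5), (225, 430.5, 22), (229, 434.0, 23), (233, 438.5, 22), (237, 442.5, 22), (241, 446.0, 23), (245, 450.5, 24), (249, 454.5, 24), (253, 456.0, 21), (257, 451.5, 2)]
```

Seen from the side, the lid (column 196) and the jar rim (column 198) match the expected aligned columns of 196.3 and 198.4. I'll lower it now.

>>> {"name": "apply_moves", "arguments": {"commands": [[0,0,0,0,0,-0.012,5],[0,0,0,0,0,-0.026,5],[0,0,0,0,0,-0.037,5],[0,0,0,0,0,-0.043,5],[0,0,0,0,0,-0.045,5]]}}

```text
time: 28.1
tool_pos: [0.44, 0.178, 0.1113]
ee_rot: [-3.14, -0.002, 2.803]
wrist_force: [-0.8, -0.4, -0.3]
width: 0.0195
finger_force: 30.0
```

>>> {"name": "apply_moves", "arguments": {"commands": [[0,0,0,0,0,-0.001,5],[0,0,0,0,0,-0.002,5],[0,0,0,0,0,-0.003,5],[0,0,0,0,0,-0.004,5],[0,0,0,0,0,-0.005,5]]}}

```text
time: 28.6
tool_pos: [0.4409, 0.1785, 0.1082]
ee_rot: [3.141, 0.0, 2.804]
wrist_force: [0.0, -0.9, -0.2]
width: 0.019
finger_force: 30.0
```

>>> {"name": "apply_moves", "arguments": {"commands": [[0,0,0,0,0,-0.0002,5],[0,0,0,0,0,-0.0005,5],[0,0,0,0,0,-0.0005,5],[0,0,0,0,0,-0.0005,5],[0,0,0,0,0,-0.0005,5]]}}

```text
time: 29.1
tool_pos: [0.4408, 0.1784, 0.1075]
ee_rot: [3.141, -0.0, 2.804]
wrist_force: [0.4, 0.1, -0.8]
width: 0.0193
finger_force: 30.0
```

>>> {"name": "apply_moves", "arguments": {"commands": [[0,0,0,0,0,-0.0005,5],[0,0,0,0,0,-0.001,5],[0,0,0,0,0,-0.001,5],[0,0,0,0,0,-0.001,5],[0,0,0,0,0,-0.001,5]]}}

```text
time: 29.6
tool_pos: [0.4409, 0.1785, 0.1069]
ee_rot: [3.141, 0.0, 2.804]
wrist_force: [-1.4, -1.2, 2.4]
width: 0.0193
finger_force: 30.0
```

Contact came at the seated height (TCP about 0.107 m, 0.1075 m predicted). I'll release and withdraw.

>>> {"name": "apply_moves", "arguments": {"commands": [[0,0,0,0,0,0,15],[0,0,0,0,0,0,30],[0,0,0,0,0,0,45],[0,0,0,0,0,0,50],[0,0,0,0,0,0,50]]}}

```text
time: 30.1
tool_pos: [0.4407, 0.1784, 0.1062]
ee_rot: [-3.141, -0.0, 2.804]
wrist_force: [-0.2, 0.1, -0.0]
width: 0.0459
finger_force: 0.0
```

>>> {"name": "apply_moves", "arguments": {"commands": [[0,0,0,0,0,0.015,50],[0,0,0,0,0,0.04,50],[0,0,0,0,0,0.07,50],[0,0,0,0,0,0.09,50],[0,0,0,0,0,0.1,50]]}}

```text
time: 30.6
tool_pos: [0.4417, 0.1787, 0.2088]
ee_rot: [3.139, 0.003, 2.804]
wrist_force: [0.2, -0.1, 0.2]
width: 0.0468
finger_force: 0.0
```

>>> {"name": "apply_moves", "arguments": {"commands": [[0,0,0,-0.005,-0.03,0,50],[0,0,0,-0.013,-0.07,0,50],[0,0,0,-0.022,-0.115,0,50],[0,0,0,-0.031,-0.16,0,50],[0,0,0,-0.04,-0.2,0,50]]}}

```text
time: 31.1
tool_pos: [0.3998, -0.0232, 0.2056]
ee_rot: [-3.141, -0.001, 2.804]
wrist_force: [0.9, -0.3, -0.5]
width: 0.0468
finger_force: 0.0
```

>>> {"name": "apply_moves", "arguments": {"commands": [[0,0,0,0,-0.04,0,50],[0,0,0,0,-0.07,0,50],[0,0,0,0,-0.09,0,50],[0,0,0,0,-0.1,0,50],[0,0,0,0,-0.1,0,50]]}}

```text
time: 31.6
tool_pos: [0.4005, -0.1221, 0.2057]
ee_rot: [3.141, -0.002, 2.802]
wrist_force: [-0.7, 0.5, 0.2]
width: 0.0469
finger_force: 0.0
```

Run:
```python
from h import *
a,b=[snapshot(n)["pixels"][:,:,::-1] for n in("side","top")]
r=lambda x:cv2.resize(x,(400,400),interpolation=cv2.INTER_CUBIC)
cv2.imwrite("pics/end.png",np.hstack([r(a[100:230,140:270]),r(b[110:250,100:240])]))
o=get_obs();print(o["tool_pos"].round(3),o["wrist_force"].round(1))
```

```text
[ 0.401 -0.121  0.206] [0.4 0.1 0.1]
```

View pics/end.png

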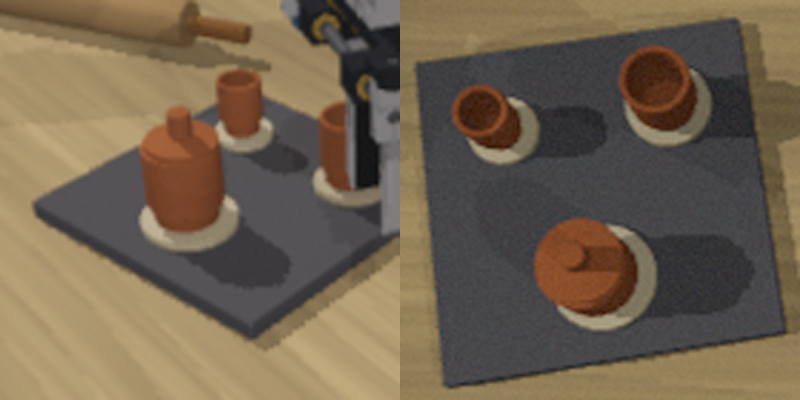

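The lid sits level and centred on the jar: (180,145) in the left half, (585,265) in the right. The beaker at (658,90) and cup (487,120) stand on their discs, and the gripper is clear of everything. I'm handing the job in.

```bash
python3 -c "
from bench import *
print(close_job())"
```

```text
the job is handed in; nothing more can be done
None
```

The jar, beaker and cup stand upright on their own discs, the lid is seated on the jar, the white ware was left alone, and the job was handed in at about 32 s (no verdict was shown).

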